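Mate the side connector of a board test station

TASK

On the board test station, push the ejector cam's lever anticlockwise by its knob, right round to its stop, so that the eccentric cam stands at its low point; then push the connector carriage forward by its black handle bar until the plug is fully home in the board's header. Only push with the fingers, gripping neither knob nor bar, and never force the carriage against the cam. Leave the board in its nest and the other things on the bench and station where they are.

Things in the scene. Friction and masses are not known exactly. Their poses are not given: they have to be found in the camera images.
- station: Test station fixed on the bench: grey housing 330 x 340 x 70 mm (x, y, z), on it a black base plate, top 80 mm above the bench. Origin: centre of its underside. +x is forward, the way the carriage is pushed; turned up to 0.3 rad. Carriage and handle bar at y = +40, x about -110 mm; pale green nest with the board ahead of it; cam and lever on the right (-y). Nothing on it stands above 160 mm.
- cam_angle (a joint): Angle of eccentric cam and lever about its upright axis, rad, growing anticlockwise seen from above: 0 (stop: high point) to 3.142 (stop: low point). Starts at 0.7 to 1.5, lever pointing back to the operator. At q the lever's direction in the station frame is (q - 3.84) rad from +x towards +y, so 40 degrees right of +x at the low point. Stays where left; needs about 4 N at the knob.
- cam_pivot (a point): Point on the cam's upright axis at the height of the middle of the lever's knob, 135 mm above the bench (fixed to the station).
- lever_knob (a point): Middle of the black upright knob at the end of the steel cam lever: 24 mm diameter, from 112 to 158 mm above the bench; this point is 135 mm above it and 80 mm from the cam's axis. Under it the flat lever bar, 18 mm wide, top 110 mm above the bench. Its axes turn with the lever.
- cam: Cam with its lever: the steel eccentric disc under the lever is 52 mm diameter, 14 mm thick, 83 to 97 mm above the bench, its centre 9 mm off the turning axis. Origin: on the turning axis at bench height. Its rim stops the carriage's roller until it is at its low point.
- carriage_travel (a joint): Travel of the connector carriage along the station's +x, m: 0 fully back, 0.030 fully home (end stop, plug in the board's header). Starts at 0 to 0.008. Slides with about 4 N of friction and stays where left. At the starting cam angles the roller meets the cam at 0.015 to 0.023 and the carriage stops short; at the low point the roller stays about 1 mm clear of the cam.
- push_bar (a point): Middle of the carriage's black handle bar: round, 18 mm diameter, 80 mm long along the station's y, 135 mm above the bench, between two upright cheeks (8 mm thick, 24 mm deep, up to 147 mm above the bench). Push its back (-x) side. Axes as the station's; it moves with the carriage. Below it the carriage plate, top 98 mm above the bench, reaching 18 mm behind the bar's axis.
- carriage: Connector carriage (the follower slide): aluminium plate 216 mm wide across y on two rails, with handle bar, black plug and, at its right end, the steel follower roller (16 mm diameter, upright axis) that faces the cam's rim. Origin: the station's origin moved forward by the travel; the roller is at x -86, y -75 mm from it, 85 to 96 mm above the bench.
- board: Circuit board under test, 130 x 120 x 3 mm with parts on it, lying loose in the nest, its black header towards the carriage. Origin: centre of its underside, 94 mm above the bench. To be left in the nest.
- spare_plug: Bystander: a black spare plug, 36 x 22 x 16 mm, lying on the station's base plate left of the nest. Origin: centre of its underside.
- trimmer: Bystander: small screwdriver, 110 mm, lying on the far right of the station's base plate. Origin: its underside.
- keyboard: Bystander: black keyboard 130 x 360 x 20 mm on the bench, left. Origin: centre of its underside.
- mouse: Bystander: black computer mouse 105 x 60 x 32 mm, left. Origin: centre of its underside.
- scanner: Bystander: black hand scanner lying on its side, about 150 x 140 x 40 mm, right. Origin: on its underside.
- spare_board: Bystander: another circuit board on a cardboard sheet 170 x 160 mm, right. Origin: centre of the sheet's underside.
- pin_jar: Bystander: small jar of test pins, 48 mm diameter, 55 mm high, far left. Origin: centre of its underside.
- tape: Bystander: roll of tape lying flat, 90 mm diameter, 19 mm high, near right. Origin: centre of its underside.

How it is judged:
By the outcome, as a careful person would: the job done as asked, in the order asked, and still so for the second after the job is handed in, with the robot touching nothing.
It also fails if it takes over 48 s, if anything falls off the work surface, if the arm or the gripper's body presses on something with over 40 N, if the wrist force passes 120 N, or if a joint passes its speed limit or range.

ROBOT

A 7-joint arm with a two-finger parallel gripper is mounted at the origin on the work surface. World frame = base frame: x ahead of the robot, y to its left, z up, the work surface at z = 0. Lengths are in m, angles in rad, forces in N, time in s.
With the tool pointing down it reaches from about 0.35 to 0.9 m from the base axis. Payload 7.2 kg.
Tool frame: the origin (TCP) lies midway between the tips of the shut fingers; the grasp point (between the pads) lies 19 mm behind it; z points along the fingers, y is the line along which they close (so a half turn about z gives the same grasp; the last joint's range is limited). The gripper opens to 88 mm and grips with 3 to 60 N. Pads are 20 mm wide; open, the fingers measure 115 mm over their backs; the gripper's body (75 mm by 178 mm) begins 61 mm behind the grasp point.
Start: joints at [1.141, 0.411, -0.013, 1.596, 0.006, 1.134, -0.082], TCP at [0.221, -0.585, 0.223] pointing down, gripper open.
Joint ranges: [-2.95, 2.95], [-0.29, 1.99], [-1.47, 1.44], [0.14, 2.54], [-1.03, 4.17], [0.13, 1.85], [-2.86, 2.86]. Speed limits (rad/s): [2.39, 2.39, 3.01, 3.01, 3.14, 3.14, 3.14].

INTERFACE

Orientations are given as a unit quaternion [x, y, z, w].
In Python, from bench import robot gives the robot as it stands.
- The arm moves only by the tool play_rows, never from a script. Its arguments are lists of equal length, an entry for each row: "translation": the shift along the tool's x, y, z in m, a list of three; "turn": the turn, a rotation vector about the tool's x, y, z in rad, a list of three; "claw": the closure in counts, from 0 (fully open) to 255 (shut). A call has 1 to 10 rows; each row shifts and turns the commanded pose from where the row before left it, along the tool's axes as they then stand; what a row does not reach is not made up. A row lasts 1/10 s, in which the tool goes at most 50 mm and 8.59 degrees, less where a joint would pass 70% of its speed; a pose out of reach is approached as far as the arm can. A call with a gripper value outside its range is refused whole. The fingers move at their own pace and stop on an object; "squeeze" is the grip in N (left out, the last holds). Time passes only in rows, so rows that do not move let the fingers close. It gives the time, the measured TCP pose, the force, the opening and the grip force at its end, in the units of the state.
- robot.get_obs(): the state, without advancing time (a new reading comes with each control period).
- robot.capture(name): name is "side" or "top"; returns the picture (400x640x3 uint8, red, green, blue); there is no depth.
- robot.calibration(name): a dict with "fov_y" (degrees; the focal length in pixels is half the picture's height over the tangent of half this angle, whatever the lens; pixels are square), "cx", "cy" (the principal point, pixels), "rvec" (rotation vector, rad) and "tvec" (3), from world to camera coordinates, as OpenCV has them. Camera axes: x right, y down, z forward; pixel columns grow to the right and rows downward; lengths in m; the calibration is good to about 2 mm. A picture is of the moment at which its call begins. calibration takes no time and is no camera call.
- robot.job_done(): hands the job in; it is judged then, once.
Trained networks look in the newest picture that a camera, given by its name, has taken for a name from the list of things; names that differ only in an ending like _2 or _b are one class to them, and where a whole thing is asked for, a point or a joint stands for the part that bears it (a point fixed in the world has none). Each returns a list of dicts, best first, with "conf" (0 to 1); they miss things now and then, are a little off and sometimes report something else, mostly with a low value. They report only what shows in the picture. A call takes as long as a camera call.
- robot.trace(query, camera): "pixels" (400x640 bool, what is visible of it).
- robot.mark_of(query, camera): "point" ([x, y, z] in m, in world coordinates, good to about 4 mm: a listed point, or the origin of a listed thing).
The state is a dict: "clock": time; "joints": joint angles; "joint_velocities": joint speeds; "joint_torque": joint torques, N m; "position": TCP position; "tool_rot": TCP orientation; "wrist_force": force on the tool from outside, world axes, zero at the start; "wrist_torque": the same for the moment, N m; "grip_width": finger opening in m; "finger_force": force on a finger pad.
Only numpy, scipy, OpenCV 4.12 (cv2) and the standard library are available. Lean on these libraries where they do the work, as an engineer would, in place of code of your own. Each camera call takes 0.05 s, during which the arm holds its last target. There are 200 camera calls.

## Working session

There is one attempt and no reset: what is moved stays moved. The work goes in short steps, Python scripts to look and compute and a tool call to move; the robot and the scene stay as the last step left them, time stands still between calls to the robot, and variables do not carry over. Pictures are saved under pics/ and viewed, at most 10 in all, crops included, and the job is handed in when it is done.

Besides the shell and the picture viewer there is one more tool, called after ">>>" in YAML: its name, and indented under it one key for each argument. play_rows: Moves the arm, as the interface text tells. Its arguments: {"type":"object","properties":{"translation":{"type":"array","items":{"type":"array","items":{"type":"number"}}},"turn":{"type":"array","items":{"type":"array","items":{"type":"number"}}},"claw":{"type":"array","items":{"type":"number"}},"squeeze":{"type":"number"}},"required":["translation","turn","claw"]}

```bash
mkdir -p pics
python3 - <<'E'
from bench import robot
import cv2
for c in ("top","side"):
    im=robot.capture(c); cv2.imwrite(f"pics/{c}0.png",im[:,:,::-1])
    print(c,{k:v for k,v in robot.calibration(c).items()})
    for q in ("station","cam_pivot","lever_knob","push_bar","cam","carriage","board"):
        r=robot.mark_of(q,c); print(q,[( [round(float(x),4) for x in d["point"]],round(d["conf"],2)) for d in r[:2]])
o=robot.get_obs(); print(o)
E
```

```text
top {'fov_y': 50.46481612457244, 'cx': 321.20905965683113, 'cy': 196.54925240362982, 'rvec': array([ 2.15408899, -2.10068541,  0.20280896]), 'tvec': array([0.03149016, 0.52600599, 1.36914217])}
station [([0.6236, 0.0318, -0.0002], 0.55)]
cam_pivot [([0.572, -0.0346, 0.138], 0.96)]
lever_knob [([0.4979, -0.0343, 0.1373], 0.78), ([0.5028, 0.5471, -0.003], 0.24)]
push_bar [([0.5207, 0.0938, 0.1348], 0.62)]
cam [([0.574, -0.0378, -0.0003], 0.65)]
carriage [([0.6221, 0.0307, 0.0012], 0.79)]
board [([0.6837, 0.0602, 0.0914], 0.78)]
side {'fov_y': 51.3653837018135, 'cx': 321.16984686308405, 'cy': 191.96683183772015, 'rvec': array([ 0.68688788,  2.45731343, -1.34000894]), 'tvec': array([ 0.42296249, -0.06831556,  1.50247743])}
station [([0.6221, 0.0327, -0.0057], 0.91)]
cam_pivot [([0.5751, -0.037, 0.1382], 0.69)]
lever_knob [([0.4955, -0.029, 0.1296], 0.7)]
push_bar [([0.523, 0.0947, 0.1329], 0.8)]
cam []
carriage []
board [([0.6843, 0.0605, 0.0923], 0.88)]
{'clock': 0.8, 'joints': array([ 1.14084571,  0.41106895, -0.012704  ,  1.59622064,  0.00559887,
        1.13430873, -0.08220424]), 'joint_velocities': array([-2.83097758e-05,  6.50402292e-04, -5.61987582e-04, -1.12224703e-03,
       -2.85774270e-04, -1.82780679e-04, -7.86421986e-04]), 'joint_torque': array([-8.92730150e-04, -5.87666202e+01,  6.40362650e-01, -2.91379899e+01,
       -5.36811934e-02,  1.02081784e-02, -1.37777994e-05]), 'position': array([ 0.22118288, -0.58454364,  0.22266436]), 'tool_rot': array([9.83685856e-01, 1.79894791e-01, 4.98521258e-06, 1.41356654e-05]), 'wrist_force': array([-0.05382756,  0.12282586,  0.25709042]), 'wrist_torque': array([-0.00682717,  0.02396809, -0.04286913]), 'finger_force': 0.0, 'grip_width': 0.0875432862286079}
```

View pics/top0.png

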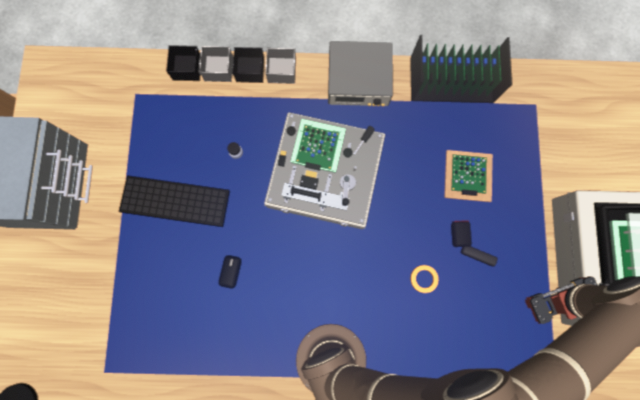

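View pics/side0.png

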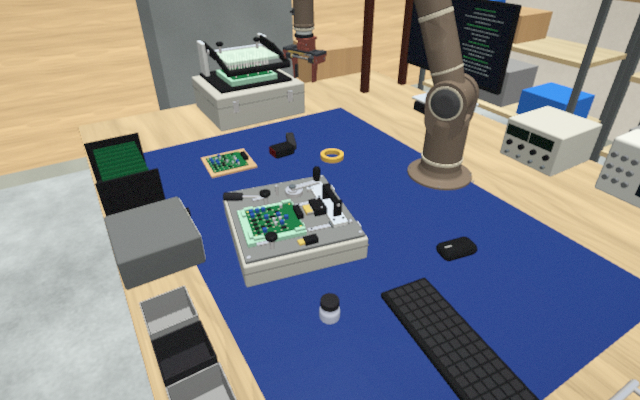

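The top view shows the station at about (325,170), knob at (346,201), pivot at (348,182) and bar at (305,188). The networks' points agree with this: yaw ≈ -0.21, q ≈ 0.86, pivot ≈ (0.575,-0.035).

```bash
cat > h.py <<'E'
import numpy as np, json
from bench import robot
from scipy.spatial.transform import Rotation as R
def pose():
    o=robot.get_obs(); m=R.from_quat(o["tool_rot"]).as_matrix()
    return np.array([*o["position"],np.arctan2(m[1,0],m[0,0])]),o
def rows(wps,start=None):
    """wps: list of (x,y,z,psi): one row each; prints rounded tool-axis rows"""
    p=pose()[0] if start is None else np.array(start,float); T=[];U=[]
    for w in wps:
        d=np.array(w)-p; c,s=np.cos(p[3]),np.sin(p[3])
        t=np.round([d[0]*c+d[1]*s, d[0]*s-d[1]*c, -d[2]],3)+0.; u=round(-d[3],2)+0.
        p=p+[t[0]*c+t[1]*s, t[0]*s-t[1]*c, -t[2], -u]
        T.append(t.tolist());U.append([0,0,u])
    for i in range(0,len(T),10): print(json.dumps({"translation":T[i:i+10],"turn":U[i:i+10],"claw":[255]*len(T[i:i+10])}))
    print("end",p.round(4)); return p
def line(a,b,n): return [np.array(a)+(np.array(b)-np.array(a))*k/n for k in range(1,n+1)]
PIV=np.array([.575,-.0355]); YAW=-.21
def arc(phi,d,z=.122,r=.08):
    u=np.array([np.cos(phi),np.sin(phi)]); t=np.array([-u[1],u[0]])
    return [*(PIV+r*u-d*t),z,phi+np.pi/2+np.pi]
E
python3 - <<'E'
from h import *
p,o=pose(); print(p)
rows(line(p,[.495,.012,.223,1.53],20))
E
```

```text
[ 0.22118288 -0.58454364  0.22266436  0.36175899]
{"translation": [[0.023, -0.023, 0.0], [0.025, -0.022, 0.0], [0.026, -0.02, 0.0], [0.027, -0.018, 0.0], [0.028, -0.017, 0.0], [0.029, -0.016, 0.0], [0.03, -0.013, 0.0], [0.031, -0.012, 0.0], [0.031, -0.01, 0.0], [0.032, -0.008, 0.0]], "turn": [[0, 0, -0.06], [0, 0, -0.06], [0, 0, -0.06], [0, 0, -0.05], [0, 0, -0.06], [0, 0, -0.06], [0, 0, -0.06], [0, 0, -0.06], [0, 0, -0.06], [0, 0, -0.05]], "claw": [255, 255, 255, 255, 255, 255, 255, 255, 255, 255]}
{"translation": [[0.032, -0.007, 0.0], [0.032, -0.004, 0.0], [0.033, -0.003, 0.0], [0.033, -0.001, 0.0], [0.033, 0.002, 0.0], [0.032, 0.003, 0.0], [0.033, 0.005, 0.0], [0.032, 0.007, 0.0], [0.031, 0.009, 0.0], [0.032, 0.01, 0.0]], "turn": [[0, 0, -0.06], [0, 0, -0.06], [0, 0, -0.06], [0, 0, -0.06], [0, 0, -0.06], [0, 0, -0.05], [0, 0, -0.06], [0, 0, -0.06], [0, 0, -0.06], [0, 0, -0.06]], "claw": [255, 255, 255, 255, 255, 255, 255, 255, 255, 255]}
end [0.4946 0.0125 0.2227 1.5318]
```

>>> play_rows:
  translation:
    - [0.023,-0.023,0.0]
    - [0.025,-0.022,0.0]
    - [0.026,-0.02,0.0]
    - [0.027,-0.018,0.0]
    - [0.028,-0.017,0.0]
    - [0.029,-0.016,0.0]
    - [0.03,-0.013,0.0]
    - [0.031,-0.012,0.0]
    - [0.031,-0.01,0.0]
    - [0.032,-0.008,0.0]
  turn:
    - [0,0,-0.06]
    - [0,0,-0.06]
    - [0,0,-0.06]
    - [0,0,-0.05]
    - [0,0,-0.06]
    - [0,0,-0.06]
    - [0,0,-0.06]
    - [0,0,-0.06]
    - [0,0,-0.06]
    - [0,0,-0.05]
  claw: [255,255,255,255,255,255,255,255,255,255]
  squeeze: 20

```text
clock: 1.8
position: [0.3589, -0.285, 0.2229]
tool_rot: [0.891, 0.455, 0.0, 0.0]
wrist_force: [1.6, -0.6, 0.7]
grip_width: 0.0114
finger_force: 0.0
```

>>> play_rows:
  translation:
    - [0.032,-0.007,0.0]
    - [0.032,-0.004,0.0]
    - [0.033,-0.003,0.0]
    - [0.033,-0.001,0.0]
    - [0.033,0.002,0.0]
    - [0.032,0.003,0.0]
    - [0.033,0.005,0.0]
    - [0.032,0.007,0.0]
    - [0.031,0.009,0.0]
    - [0.032,0.01,0.0]
  turn:
    - [0,0,-0.06]
    - [0,0,-0.06]
    - [0,0,-0.06]
    - [0,0,-0.06]
    - [0,0,-0.06]
    - [0,0,-0.05]
    - [0,0,-0.06]
    - [0,0,-0.06]
    - [0,0,-0.06]
    - [0,0,-0.06]
  claw: [255,255,255,255,255,255,255,255,255,255]

```text
clock: 2.8
position: [0.4952, 0.0135, 0.2229]
tool_rot: [0.72, 0.694, 0.0, 0.0]
wrist_force: [-0.1, -0.1, -0.0]
grip_width: 0.0003
finger_force: 0.0
```

Run:
```python
from h import *
import cv2
p,o=pose(); print(p,o["grip_width"],o["wrist_force"],o["joints"].round(2),o["clock"])
S=robot.capture("side"); T=robot.capture("top")
for q in ("lever_knob","push_bar","cam_pivot"):
  for c in ("side","top"): print(q,c,[(np.round(d["point"],4),round(d["conf"],2)) for d in robot.mark_of(q,c)[:1]])
cv2.imwrite("pics/b.png",np.vstack([cv2.resize(S[130:290,190:400],None,fx=2,fy=2),cv2.resize(T[90:230,220:430],None,fx=2,fy=2)])[:,:,::-1])
rows(line(p,[.495,.012,.122,1.53],5))
```

```text
[0.49515732 0.01353239 0.22286391 1.53379464] 0.00034434164229295885 [-0.07352428 -0.07995395 -0.01657468] [ 0.39  0.25 -0.6   1.87  0.16  1.07 -0.31] 2.8
lever_knob side [(array([ 0.4937, -0.0282,  0.131 ]), 0.96)]
lever_knob top [(array([ 0.6861,  0.3469, -0.0033]), 0.67)]
push_bar side [(array([0.5195, 0.0921, 0.1368]), 0.65)]
push_bar top [(array([0.5205, 0.0934, 0.1338]), 0.92)]
cam_pivot side [(array([ 0.5739, -0.0347,  0.1347]), 0.7)]
cam_pivot top [(array([0.6825, 0.0623, 0.0906]), 0.16)]
{"translation": [[0.002, 0.001, 0.02], [0.0, 0.0, 0.02], [-0.001, 0.0, 0.02], [0.0, 0.0, 0.02], [0.0, 0.0, 0.021]], "turn": [[0, 0, 0.0], [0, 0, 0.0], [0, 0, 0.0], [0, 0, 0.0], [0, 0, 0.0]], "claw": [255, 255, 255, 255, 255]}
end [0.4953 0.0121 0.1216 1.5294]
```

View pics/b.png

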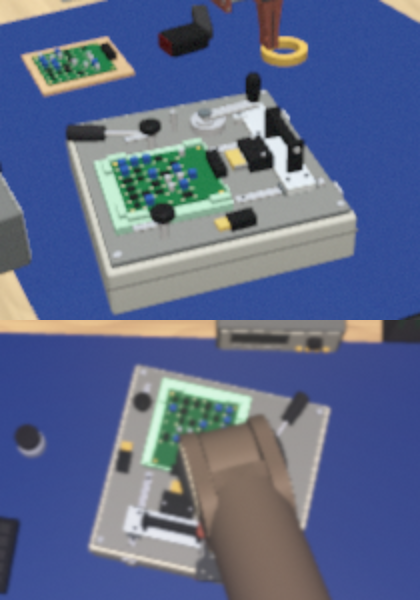

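The side crop shows the knob at (253,85), clear of the cheek at (268,125), with the shut fingers above. I'm descending into the gap.

>>> play_rows:
  translation:
    - [0.001,0,0.02]
    - [0,0,0.02]
    - [0,0,0.02]
    - [0,0,0.02]
    - [0,0,0.02]
    - [0,0,0]
  turn:
    - [0,0,0]
    - [0,0,0]
    - [0,0,0]
    - [0,0,0]
    - [0,0,0]
    - [0,0,0]
  claw: [255,255,255,255,255,255]

```text
clock: 3.8
position: [0.4928, 0.0123, 0.1206]
tool_rot: [0.721, 0.693, -0.002, -0.001]
wrist_force: [-0.4, -0.2, 0.3]
grip_width: 0.0003
finger_force: 0.0
```

Run:
```python
from h import *
p,o=pose(); print(p,o["wrist_force"])
ph=np.linspace(-3.19,-2.5,9)
w=[arc(a,.024) for a in ph]
rows(line(p,w[0],4)+w[1:])
```

```text
[0.49283226 0.01226639 0.12064869 1.53007886] [-0.43967188 -0.17672251  0.2781308 ]
{"translation": [[-0.005, 0.001, 0.0], [-0.005, 0.001, -0.001], [-0.005, 0.001, 0.0], [-0.005, 0.001, 0.0], [-0.007, -0.001, 0.0], [-0.007, -0.002, 0.0], [-0.007, -0.002, 0.0], [-0.007, -0.002, 0.0], [-0.007, -0.001, 0.0], [-0.007, -0.002, 0.0]], "turn": [[0, 0, 0.0], [0, 0, 0.0], [0, 0, 0.01], [0, 0, 0.0], [0, 0, -0.09], [0, 0, -0.08], [0, 0, -0.09], [0, 0, -0.09], [0, 0, -0.08], [0, 0, -0.09]], "claw": [255, 255, 255, 255, 255, 255, 255, 255, 255, 255]}
{"translation": [[-0.007, -0.002, 0.0], [-0.007, -0.002, 0.0]], "turn": [[0, 0, -0.09], [0, 0, -0.08]], "claw": [255, 255]}
end [ 0.4965 -0.0647  0.1216  2.2101]
```

>>> play_rows:
  translation:
    - [-0.005,0.001,0.0]
    - [-0.005,0.001,-0.001]
    - [-0.005,0.001,0.0]
    - [-0.005,0.001,0.0]
    - [-0.007,-0.001,0.0]
    - [-0.007,-0.002,0.0]
    - [-0.007,-0.002,0.0]
    - [-0.007,-0.002,0.0]
    - [-0.007,-0.001,0.0]
    - [-0.007,-0.002,0.0]
  turn:
    - [0,0,0]
    - [0,0,0]
    - [0,0,0.01]
    - [0,0,0]
    - [0,0,-0.09]
    - [0,0,-0.08]
    - [0,0,-0.09]
    - [0,0,-0.09]
    - [0,0,-0.08]
    - [0,0,-0.09]
  claw: [255,255,255,255,255,255,255,255,255,255]

```text
clock: 4.8
position: [0.495, -0.0488, 0.1242]
tool_rot: [0.521, 0.854, 0.0, -0.0]
wrist_force: [-1.3, 3.8, 2.0]
grip_width: 0.0002
finger_force: 1.9
```

Run:
```python
from h import *
p,o=pose(); print(p,o["wrist_force"],o["clock"])
S=robot.capture("side")
for q in ("lever_knob","cam_pivot"): print(q,[(np.round(d["point"],4),round(d["conf"],2)) for d in robot.mark_of(q,"side")[:1]])
```

```text
[ 0.49497377 -0.04881018  0.12422411  2.04554498] [-1.3191908   3.8157091   1.97888946] 4.8
lever_knob [(array([ 0.5033, -0.0698,  0.1296]), 0.9)]
cam_pivot [(array([ 0.5742, -0.0368,  0.136 ]), 0.85)]
```

Run:
```python
from h import *
p,o=pose()
rows([arc(a,.023,z=p[2]) for a in np.linspace(-2.67,-1.1,18)[1:]])
```

```text
{"translation": [[-0.008, -0.004, 0.0], [-0.007, -0.002, 0.0], [-0.008, -0.002, 0.0], [-0.007, -0.001, 0.0], [-0.008, -0.002, 0.0], [-0.007, -0.002, 0.0], [-0.008, -0.002, 0.0], [-0.007, -0.002, 0.0], [-0.008, -0.001, 0.0], [-0.007, -0.002, 0.0]], "turn": [[0, 0, -0.1], [0, 0, -0.09], [0, 0, -0.09], [0, 0, -0.09], [0, 0, -0.1], [0, 0, -0.09], [0, 0, -0.09], [0, 0, -0.09], [0, 0, -0.09], [0, 0, -0.1]], "claw": [255, 255, 255, 255, 255, 255, 255, 255, 255, 255]}
{"translation": [[-0.008, -0.002, 0.0], [-0.007, -0.002, 0.0], [-0.008, -0.001, 0.0], [-0.007, -0.002, 0.0], [-0.007, -0.002, 0.0], [-0.008, -0.002, 0.0], [-0.007, -0.002, 0.0]], "turn": [[0, 0, -0.09], [0, 0, -0.09], [0, 0, -0.09], [0, 0, -0.1], [0, 0, -0.09], [0, 0, -0.09], [0, 0, -0.09]], "claw": [255, 255, 255, 255, 255, 255, 255]}
end [ 0.5905 -0.1178  0.1239  3.6089]
```

>>> play_rows:
  translation:
    - [-0.008,-0.003,0.0]
    - [-0.007,-0.002,0.0]
    - [-0.008,-0.002,0.0]
    - [-0.007,-0.001,0.0]
    - [-0.008,-0.002,0.0]
    - [-0.007,-0.002,0.0]
    - [-0.008,-0.002,0.0]
    - [-0.007,-0.002,0.0]
    - [-0.008,-0.001,0.0]
    - [-0.007,-0.002,0.0]
  turn:
    - [0,0,-0.1]
    - [0,0,-0.09]
    - [0,0,-0.09]
    - [0,0,-0.09]
    - [0,0,-0.1]
    - [0,0,-0.09]
    - [0,0,-0.09]
    - [0,0,-0.09]
    - [0,0,-0.09]
    - [0,0,-0.1]
  claw: [255,255,255,255,255,255,255,255,255,255]

```text
clock: 5.95
position: [0.5385, -0.1088, 0.1236]
tool_rot: [0.084, 0.996, -0.0, -0.001]
wrist_force: [-3.2, 2.8, 3.0]
grip_width: 0.0002
finger_force: 1.8
```

Run:
```python
from h import *
p,o=pose(); print(p,o["wrist_force"],o["clock"],o["joints"].round(2))
S=robot.capture("side")
k=robot.mark_of("lever_knob","side"); print([(np.round(d["point"],4),round(d["conf"],2)) for d in k[:1]])
phi=p[3]-1.5*np.pi; print("phi tool",phi)
rows([arc(a,.023,z=p[2]) for a in np.arange(phi+.09,-1.04,.09)])
```

```text
[ 0.53845285 -0.10876706  0.12356244  2.97283911] [-3.24659674  2.77173015  2.9517257 ] 5.95 [ 0.73  0.53 -0.83  1.85  0.47  0.98  1.1 ]
[(array([ 0.5616, -0.1125,  0.1304]), 0.94)]
phi tool -1.7395498693163134
{"translation": [[-0.007, -0.003, 0.0], [-0.007, -0.002, 0.0], [-0.008, -0.002, 0.0], [-0.007, -0.001, 0.0], [-0.007, -0.002, 0.0], [-0.008, -0.002, 0.0], [-0.007, -0.001, 0.0]], "turn": [[0, 0, -0.09], [0, 0, -0.09], [0, 0, -0.09], [0, 0, -0.09], [0, 0, -0.09], [0, 0, -0.09], [0, 0, -0.09]], "claw": [255, 255, 255, 255, 255, 255, 255]}
end [ 0.5899 -0.1169  0.1234  3.6004]
```

>>> play_rows:
  translation:
    - [-0.007,-0.002,0.0]
    - [-0.007,-0.002,0.0]
    - [-0.008,-0.002,0.0]
    - [-0.007,-0.001,0.0]
    - [-0.007,-0.002,0.0]
    - [-0.008,-0.002,0.0]
    - [-0.007,-0.002,0.0]
    - [-0.005,-0.001,0.0]
  turn:
    - [0,0,-0.09]
    - [0,0,-0.09]
    - [0,0,-0.09]
    - [0,0,-0.09]
    - [0,0,-0.09]
    - [0,0,-0.09]
    - [0,0,-0.09]
    - [0,0,-0.06]
  claw: [255,255,255,255,255,255,255,255]

```text
clock: 6.85
position: [0.5944, -0.1155, 0.1232]
tool_rot: [-0.256, 0.967, -0.0, -0.001]
wrist_force: [-3.6, -1.2, 1.6]
grip_width: 0.0007
finger_force: 1.8
```

Run:
```python
from h import *
p,o=pose(); print(p,o["wrist_force"],o["clock"],o["joints"].round(2))
S=robot.capture("side")
k=robot.mark_of("lever_knob","side"); print([(np.round(d["point"],4),round(d["conf"],2)) for d in k[:1]])
v=np.array(k[0]["point"])[:2]-PIV; print("knob phi",np.arctan2(v[1],v[0]),np.hypot(*v))
phi=p[3]-1.5*np.pi; print("phi tool",phi, arc(phi,.023))
```

```text
[ 0.59438862 -0.11545855  0.1231913  -2.62308257] [-3.60673685 -1.211901    1.56725536] 6.85 [ 0.76  0.68 -0.96  1.7   0.61  1.1   1.7 ]
[(array([ 0.6144, -0.1024,  0.1318]), 0.71)]
knob phi -1.038549827663031 0.07764000257599173
phi tool -7.335471549899145 [np.float64(0.5946700826427104), np.float64(-0.11638317407736261), 0.122, np.float64(-2.6230825695144553)]
```

>>> play_rows:
  translation:
    - [-0.004,-0.001,0.0]
    - [-0.004,-0.001,0.0]
    - [-0.003,-0.001,0.0]
    - [0,0,0]
  turn:
    - [0,0,-0.05]
    - [0,0,-0.05]
    - [0,0,-0.04]
    - [0,0,0]
  claw: [255,255,255,255]

```text
clock: 7.35
position: [0.6055, -0.112, 0.1233]
tool_rot: [-0.322, 0.947, -0.0, -0.001]
wrist_force: [-1.5, -1.5, -0.3]
grip_width: 0.0005
finger_force: 1.2
```

>>> play_rows:
  translation:
    - [-0.003,0,0.0]
    - [0,0,0]
  turn:
    - [0,0,-0.02]
    - [0,0,0]
  claw: [255,255]

```text
clock: 7.55
position: [0.6066, -0.1116, 0.1232]
tool_rot: [-0.332, 0.943, -0.001, -0.002]
wrist_force: [-8.3, -3.3, 2.6]
grip_width: 0.0005
finger_force: 4.6
```

>>> play_rows:
  translation:
    - [-0.003,0,0.0]
    - [0,0,0]
  turn:
    - [0,0,-0.02]
    - [0,0,0]
  claw: [255,255]

```text
clock: 7.75
position: [0.6069, -0.1118, 0.1231]
tool_rot: [-0.341, 0.94, -0.002, -0.005]
wrist_force: [-17.1, -10.0, 10.1]
grip_width: 0.0009
finger_force: 9.4
```

The force rises while the position stays put, so the lever is at its stop. I'm backing off and lifting to check it.

>>> play_rows:
  translation:
    - [0.006,0,0]
    - [0.01,0,0]
    - [0.015,0,0]
    - [0,0,-0.04]
    - [0,0,-0.04]
  turn:
    - [0,0,0]
    - [0,0,0]
    - [0,0,0]
    - [0,0,0]
    - [0,0,0]
  claw: [255,255,255,255,255]

```text
clock: 8.25
position: [0.5864, -0.1284, 0.2039]
tool_rot: [-0.342, 0.94, 0.001, -0.0]
wrist_force: [0.7, -0.3, 0.4]
grip_width: 0.0006
finger_force: 0.0
```

Run:
```python
from h import *
import cv2
p,o=pose(); print(p,o["wrist_force"],o["clock"])
S=robot.capture("side"); T=robot.capture("top")
cv2.imwrite("pics/c.png",cv2.resize(S[130:290,190:400],None,fx=3,fy=3)[:,:,::-1])
for q in ("lever_knob","push_bar","cam_pivot","board"):
  for c in ("side","top"): print(q,c,[(np.round(d["point"],4),round(d["conf"],2)) for d in robot.mark_of(q,c)[:1]])
# behind bar: bar (.5205,.0935); tool -x along station +x
f=np.array([np.cos(YAW),np.sin(YAW)]); b=np.array([.5205,.0935])-.05*f
p[3]%=2*np.pi
rows(line(p,[*b,.205,YAW+np.pi],12),start=p)
```

```text
[ 0.58639499 -0.12843006  0.20391228 -2.44316144] [ 0.65191638 -0.27266322  0.44413125] 8.25
lever_knob side [(array([ 0.6228, -0.0975,  0.1336]), 0.94)]
lever_knob top [(array([ 0.7091, -0.0919,  0.0834]), 0.57)]
push_bar side [(array([0.5225, 0.0949, 0.1352]), 0.84)]
push_bar top [(array([0.5223, 0.0915, 0.1323]), 0.92)]
cam_pivot side [(array([ 0.5754, -0.035 ,  0.1336]), 0.62)]
cam_pivot top [(array([ 0.5721, -0.0341,  0.1357]), 0.88)]
board side [(array([0.6853, 0.0605, 0.0934]), 0.68)]
board top [(array([0.6827, 0.063 , 0.0923]), 0.9)]
{"translation": [[-0.005, 0.021, 0.0], [-0.004, 0.021, 0.0], [-0.001, 0.022, 0.0], [-0.001, 0.021, 0.0], [0.002, 0.022, 0.0], [0.003, 0.021, -0.001], [0.004, 0.022, 0.0], [0.006, 0.02, 0.0], [0.008, 0.02, 0.0], [0.009, 0.02, 0.0]], "turn": [[0, 0, 0.08], [0, 0, 0.07], [0, 0, 0.08], [0, 0, 0.07], [0, 0, 0.08], [0, 0, 0.07], [0, 0, 0.08], [0, 0, 0.08], [0, 0, 0.07], [0, 0, 0.08]], "claw": [255, 255, 255, 255, 255, 255, 255, 255, 255, 255]}
{"translation": [[0.011, 0.019, 0.0], [0.012, 0.017, 0.0]], "turn": [[0, 0, 0.07], [0, 0, 0.08]], "claw": [255, 255]}
end [0.4717 0.1035 0.2049 2.93  ]
```

View pics/c.png

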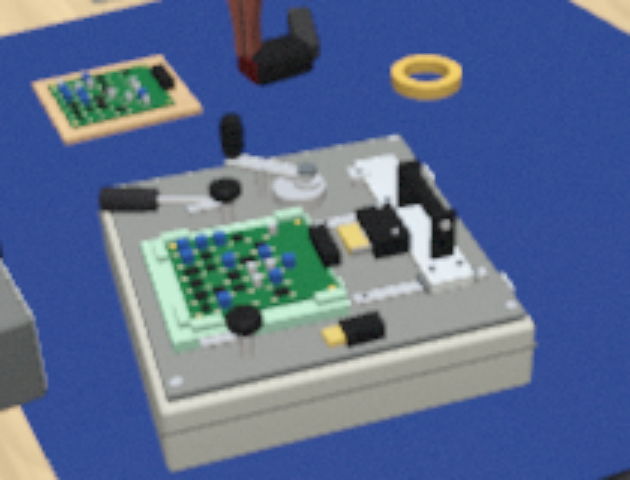

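The lever now points forward-right, with the knob at (232,135) in the crop and its angle at -0.91, as expected at the low point. The carriage is unmoved, so I'm moving behind the bar.

>>> play_rows:
  translation:
    - [-0.005,0.021,0.0]
    - [-0.004,0.021,0.0]
    - [-0.001,0.022,0.0]
    - [-0.001,0.021,0.0]
    - [0.002,0.022,0.0]
    - [0.003,0.021,0]
    - [0.004,0.022,0.0]
    - [0.006,0.02,0.0]
    - [0.008,0.02,0.0]
    - [0.009,0.02,0.0]
  turn:
    - [0,0,0.08]
    - [0,0,0.07]
    - [0,0,0.08]
    - [0,0,0.07]
    - [0,0,0.08]
    - [0,0,0.07]
    - [0,0,0.08]
    - [0,0,0.08]
    - [0,0,0.07]
    - [0,0,0.08]
  claw: [255,255,255,255,255,255,255,255,255,255]

```text
clock: 9.75
position: [0.4909, 0.0663, 0.2032]
tool_rot: [0.031, 1.0, 0.0, -0.0]
wrist_force: [-0.1, -0.1, 0.1]
grip_width: 0.0005
finger_force: 0.0
```

>>> play_rows:
  translation:
    - [0.011,0.019,0.0]
    - [0.012,0.017,0.0]
    - [0,0,0.02]
    - [0,0,0.03]
    - [0,0,0.028]
    - [0,0,0]
  turn:
    - [0,0,0.07]
    - [0,0,0.08]
    - [0,0,0]
    - [0,0,0]
    - [0,0,0]
    - [0,0,0]
  claw: [255,255,255,255,255,255]

```text
clock: 10.35
position: [0.4697, 0.103, 0.1226]
tool_rot: [0.104, 0.995, -0.001, -0.003]
wrist_force: [-0.3, -0.2, 0.4]
grip_width: -0.0001
finger_force: 0.0
```

Run:
```python
from h import *
p,o=pose(); print(p,o["wrist_force"],o["clock"])
f=np.array([np.cos(YAW),np.sin(YAW)]); d=np.array([.5218,.0933])-p[:2]
print("fwd gap",d@f,"left",d@[-f[1],f[0]],"yaw err",p[3]-YAW-np.pi)
```

```text
[0.46969412 0.10304135 0.12262509 2.93254267] [-0.30944412 -0.19747229  0.44566337] 10.35
fwd gap 0.05299184468516546 left 0.001334650537157219 yaw err 0.0009500155344159822
```

>>> play_rows:
  translation:
    - [-0.008,0,0]
    - [-0.01,0,0]
    - [-0.008,0,0]
    - [-0.004,0,0]
    - [-0.004,0,0]
    - [-0.004,0,0]
    - [-0.004,0,0]
    - [0,0,0]
  turn:
    - [0,0,0]
    - [0,0,0]
    - [0,0,0]
    - [0,0,0]
    - [0,0,0]
    - [0,0,0]
    - [0,0,0]
    - [0,0,0]
  claw: [255,255,255,255,255,255,255,255]

```text
clock: 11.15
position: [0.5137, 0.0949, 0.1257]
tool_rot: [0.105, 0.995, 0.0, 0.0]
wrist_force: [-1.4, 1.1, 1.0]
grip_width: 0.0005
finger_force: 0.6
```

>>> play_rows:
  translation:
    - [-0.003,0,0]
    - [-0.003,0,0]
    - [-0.003,0,0]
  turn:
    - [0,0,0]
    - [0,0,0]
    - [0,0,0]
  claw: [255,255,255]

```text
clock: 11.45
position: [0.5219, 0.0932, 0.1256]
tool_rot: [0.105, 0.995, 0.0, -0.0]
wrist_force: [-4.5, 2.4, 2.8]
grip_width: 0.0004
finger_force: 2.2
```

>>> play_rows:
  translation:
    - [-0.002,0,0]
    - [-0.002,0,0]
    - [0,0,0]
  turn:
    - [0,0,0]
    - [0,0,0]
    - [0,0,0]
  claw: [255,255,255]

```text
clock: 11.75
position: [0.5263, 0.0922, 0.1256]
tool_rot: [0.105, 0.994, 0.0, 0.0]
wrist_force: [-2.3, 2.3, 1.6]
grip_width: 0.0003
finger_force: 1.2
```

>>> play_rows:
  translation:
    - [-0.002,0,0]
    - [0,0,0]
  turn:
    - [0,0,0]
    - [0,0,0]
  claw: [255,255]

```text
clock: 11.95
position: [0.5272, 0.092, 0.1256]
tool_rot: [0.105, 0.995, -0.0, -0.001]
wrist_force: [-5.4, 2.4, 3.0]
grip_width: 0.0003
finger_force: 3.0
```

Run:
```python
from h import *
robot.capture("side"); robot.capture("top")
for q in ("push_bar","lever_knob","carriage","station"):
  for c in ("side","top"): print(q,c,[(np.round(d["point"],4),round(d["conf"],2)) for d in robot.mark_of(q,c)[:1]])
```

```text
push_bar side [(array([0.5486, 0.0941, 0.1369]), 0.84)]
push_bar top []
lever_knob side [(array([ 0.6252, -0.0958,  0.131 ]), 0.57)]
lever_knob top [(array([ 0.6283, -0.0989,  0.1366]), 0.79)]
carriage side [(array([ 0.6204,  0.0346, -0.0037]), 0.37)]
carriage top []
station side [(array([ 0.6222,  0.0337, -0.0062]), 0.91)]
station top [(array([0.6222, 0.0313, 0.0044]), 0.88)]
```

>>> play_rows:
  translation:
    - [-0.002,0,0]
    - [0,0,0]
  turn:
    - [0,0,0]
    - [0,0,0]
  claw: [255,255]

```text
clock: 12.65
position: [0.5273, 0.092, 0.1255]
tool_rot: [0.104, 0.995, -0.001, -0.002]
wrist_force: [-12.0, 3.7, 8.5]
grip_width: 0.0006
finger_force: 6.4
```

>>> play_rows:
  translation:
    - [-0.002,0,0]
    - [0,0,0]
  turn:
    - [0,0,0]
    - [0,0,0]
  claw: [255,255]

```text
clock: 12.85
position: [0.5274, 0.092, 0.1255]
tool_rot: [0.104, 0.995, -0.001, -0.004]
wrist_force: [-19.0, 3.3, 14.3]
grip_width: 0.0004
finger_force: 9.9
```

>>> play_rows:
  translation:
    - [-0.002,0,0]
    - [0,0,0]
  turn:
    - [0,0,0]
    - [0,0,0]
  claw: [255,255]

```text
clock: 13.05
position: [0.5275, 0.092, 0.1254]
tool_rot: [0.104, 0.995, -0.001, -0.005]
wrist_force: [-26.4, 3.4, 21.7]
grip_width: 0.0008
finger_force: 13.4
```

Hard stop reached. I'm backing off to check that it is the home stop.

>>> play_rows:
  translation:
    - [0.008,0,0]
    - [0.015,0,0]
    - [0.02,0,0]
    - [0.01,0,-0.03]
    - [0.03,0,-0.04]
    - [0.05,0,-0.04]
    - [0.05,0,-0.03]
    - [0,0,0]
  turn:
    - [0,0,0]
    - [0,0,0]
    - [0,0,0]
    - [0,0,0]
    - [0,0,0]
    - [0,0,0]
    - [0,0,0]
    - [0,0,0]
  claw: [255,255,255,255,255,255,255,255]

```text
clock: 13.85
position: [0.3709, 0.1263, 0.2564]
tool_rot: [0.103, 0.995, -0.003, 0.006]
wrist_force: [1.1, -0.6, -0.2]
grip_width: 0.0005
finger_force: 0.0
```

Run:
```python
from h import *
import cv2
p,o=pose(); print(p,o["wrist_force"],o["clock"])
f=np.array([np.cos(YAW),np.sin(YAW)])
S=robot.capture("side"); T=robot.capture("top")
a=cv2.resize(S[170:240,270:360],None,fx=6,fy=6,interpolation=cv2.INTER_CUBIC)
b=cv2.resize(cv2.imread("pics/side0.png")[170:240,270:360,::-1],None,fx=2,fy=2)
cv2.imwrite("pics/d.png",a[:,:,::-1]);cv2.imwrite("pics/top1.png",cv2.resize(T[110:230,255:395],None,fx=5,fy=5,interpolation=cv2.INTER_CUBIC)[:,:,::-1])
for q in ("push_bar","lever_knob","cam_pivot","carriage","station","board"):
  for c in ("side","top"):
    for d in robot.mark_of(q,c)[:1]:
      x=np.array(d["point"]); v=x[:2]-[.6222,.0325]; print(q,c,x.round(4),round(d["conf"],2),"st",v@f,v@[-f[1],f[0]])
```

```text
[0.37093471 0.12634    0.2564391  2.93427695] [ 1.13977519 -0.56050386 -0.24829888] 13.85
push_bar side [0.5488 0.0907 0.1354] 0.69 st -0.08391983531179549 0.04162044258824172
push_bar top [0.5455 0.0874 0.135 ] 0.92 st -0.08645941966089303 0.03770502290015991
lever_knob side [ 0.6244 -0.0978  0.1293] 0.69 st 0.02931399296233988 -0.1269788164088951
lever_knob top [ 0.6259 -0.1015  0.1336] 0.71 st 0.03155234096385673 -0.1302848409436053
cam_pivot top [ 0.5714 -0.0323  0.1376] 0.69 st -0.036175768957959445 -0.07396616618630665
carriage top [ 6.469e-01  2.570e-02 -5.000e-04] 0.71 st 0.025574890912639994 -0.0015016506939255383
station side [ 0.6214  0.032  -0.0062] 0.58 st -0.0006781947818562911 -0.000655783377238959
station top [0.6178 0.0316 0.    ] 0.68 st -0.004115722114924724 -0.001797451382574561
board side [0.6827 0.0601 0.0959] 0.98 st 0.053417377105058624 0.039605477187075515
board top [0.6855 0.0635 0.0881] 0.9 st 0.055447100006809524 0.043514470016706705
```

View pics/d.png

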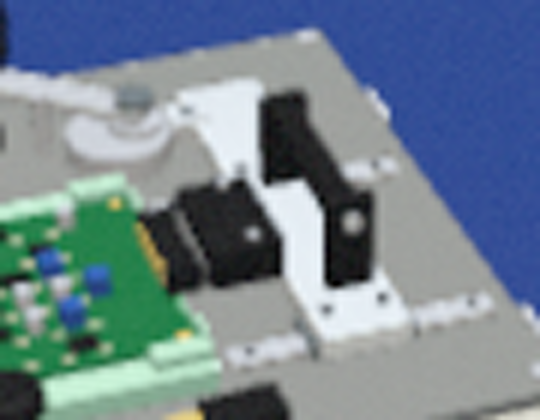

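View pics/top1.png

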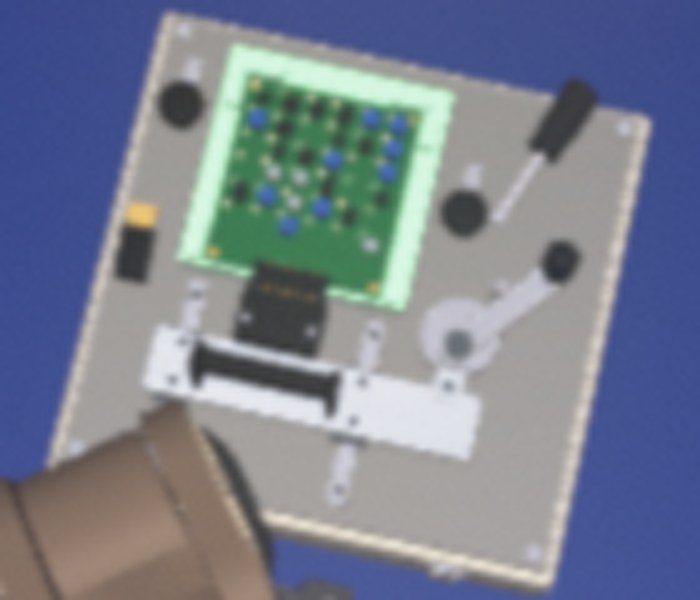

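The pictures show the lever pointing forward-right and the plug pressed against the header. I'll check the travel in absolute terms from the roller bolt at crop (448,385) and the housing corners.

Run:
```python
from h import *
import cv2
c=robot.calibration("top"); Rm=cv2.Rodrigues(c["rvec"])[0]; t=c["tvec"]; F=200/np.tan(np.radians(c["fov_y"]/2))
def bp(u,v,z):
    u=255+(u+.5)/5-.5; v=110+(v+.5)/5-.5
    d=Rm.T@np.array([(u-c["cx"])/F,(v-c["cy"])/F,1]); o=-Rm.T@t
    return (o+d*(z-o[2])/d[2])[:2]
for z in (.07,.08):
    P=[bp(165,12,z),bp(650,118,z),bp(550,588,z)]
    print(z,"sides",np.linalg.norm(P[0]-P[1]),np.linalg.norm(P[1]-P[2]))
z=.07;P=[bp(165,12,z),bp(650,118,z),bp(550,588,z)]
ctr=(P[0]+P[2])/2; e=P[1]-P[2]; yaw1=np.arctan2(e[1],e[0]); e=P[0]-P[1]; yaw2=np.arctan2(e[1],e[0])-np.pi/2
print(ctr,yaw1,yaw2); y=(yaw1+yaw2)/2; f=np.array([np.cos(y),np.sin(y)])
for n,u,v,zz in (("roller",448,385,.1),("hub",458,343,.115),("knob",560,262,.158),("barL",195,365,.144),("barR",335,395,.144)):
    w=bp(u,v,zz)-ctr; print(n,(w@f).round(4),(w@[-f[1],f[0]]).round(4))
```

```text
0.07 sides 0.3377847178969337 0.3280093843754095
0.08 sides 0.33532271190794466 0.32561862770114425
[0.61746948 0.03399878] -0.20253259193282547 -0.1988513020388425
roller -0.0536 -0.0748
hub -0.0285 -0.075
knob 0.0263 -0.1255
barL -0.0863 0.0829
barR -0.0853 -0.0067
```

```bash
python3 -c "
from bench import robot
print(robot.job_done())"
```

```text
the job is handed in; nothing more can be done
None
```

The job is handed in: the cam lever was pushed anticlockwise to its stop at the low point, then the carriage to a hard stop whose measured roller position (about 25 mm from the cam axis, 26 mm expected) matches fully home, and the arm has backed clear; the final pictures show the board in its nest and no sign that anything else on the station moved.

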